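Put the drained spatula and scraper away in their sprung tray compartments

ROBOT

A 6-joint arm with a two-finger parallel gripper is mounted at the origin on the work surface. World frame = base frame: x ahead of the robot, y to its left, z up, the work surface at z = 0. Lengths are in m, angles in rad, forces in N, time in s.
With the tool pointing down it reaches from about 0.275 to 0.875 m from the base axis. Payload 12.5 kg.
Tool frame: the origin (TCP) lies at the very end of the fingers, on their centre line; the grasp point (between the pads) lies 19 mm behind it; x points along the fingers, y is the direction in which the jaws open and shut, and the axes are right-handed (so a half turn about x gives the same grasp; the last joint's range is limited). The gripper opens to 85 mm and grips with 20 to 120 N. Pads are 22 mm wide; open, the fingers measure 114 mm over their backs; the gripper's body (76 mm by 85 mm) begins 54 mm behind the grasp point. The pads swing forward as they close: fully open they stand 13 mm farther back than shut.
Start: joints at [-1.282, 0.351, 1.652, -0, 1.139, -0.085], TCP at [0.201, -0.512, 0.231] pointing down, gripper open.
Joint ranges: [-2.75, 2.75], [-0.79, 2.1], [0.01, 2.65], [-1.57, 4.71], [0.07, 3.14], [-2.87, 2.87]. Speed limits (rad/s): [2.22, 2.22, 2.79, 3.14, 3.14, 3.14].

INTERFACE

Orientations are given as a 3x3 rotation matrix whose columns are the frame's x, y, z axes.
In Python, from bench import manip gives the robot as it stands. Calls block until the motion is done:
- manip.move_ptp(position, orientation): joint-space move of the TCP to a pose.
- manip.move_l(position, attitude=None, max_speed=0.15): straight line of the TCP; attitude=None keeps the orientation; max_speed is the mean speed in m/s.
- manip.move_j(angles): joint-space move.
- manip.set_gripper(opening, effort=None): opening from 0.0 (shut) to 1.0 (fully open); effort is the grip in N (None keeps the last); returns when the fingers have stopped.
- manip.dwell(seconds).
- manip.inverse_kinematics(position, orientation): joint angles nearest the present ones, or None.
- manip.grab_frame(name): name is "scene" or "top" or "wrist"; returns (picture, depth): 420x560x3 uint8, red, green, blue; 420x560 float32, m along the optical axis (not along the pixel's ray), 0 where there is no reading.
- manip.get_calibration(name): a dict with "camera_matrix" (3x3 intrinsics, pixels), "k1" (the pictures are not rectified: a ray, as slopes to the right and down, at radius r is drawn at 1 + k1 r^2 times it, then the intrinsics apply), "R" (3x3) and "t" (3): a world point X has camera coordinates R X + t. Camera axes: x right, y down, z forward; pixel columns grow to the right and rows downward; lengths in m; the calibration is good to about 2 mm. A picture is of the moment at which its call begins: read the wrist's pose just before it. get_calibration takes no time and is no camera call; for the wrist camera it gives the pose at the moment of the call.
A pose or a line that the arm cannot do raises manip.Unreachable and nothing moves.
- manip.sign_off(): hands the job in, once; it reports no verdict.
Trained networks look in the newest picture that a camera, given by its name, has taken for a name from the list of things; names that differ only in an ending like _2 or _b are one class to them, and where a whole thing is asked for, a point or a joint stands for the part that bears it (a point fixed in the world has none). Each returns a list of dicts, best first, with "confidence" (0 to 1); they miss things now and then, are a little off and sometimes report something else, mostly with a low value. They report only what shows in the picture. A call takes as long as a camera call. They do not tell look-alikes from the thing itself.
- manip.look_for(camera, name): "at" ([x, y, z] in m, in world coordinates, good to about 4 mm: the middle of the surface that is visible of it).
Readings, each from a call of its own:
- manip.current_time(): time.
- manip.current_qpos(): joint angles.
- manip.current_joint_vel(): joint speeds.
- manip.current_joint_torque(): joint torques, N m.
- manip.current_ee_pos(): TCP position.
- manip.current_tcp_rot(): TCP orientation.
- manip.current_force(): force on the tool from outside, world axes, zero at the start.
- manip.current_ft_torque(): the same for the moment, N m.
- manip.current_grip_width(): opening from 0.0 (shut) to 1.0 (fully open).
Only numpy, scipy, OpenCV 4.12 (cv2) and the standard library are available. Lean on these libraries where they do the work, as an engineer would, in place of code of your own. Each camera call takes 0.05 s, during which the arm holds its last target. There are 200 camera calls.

TASK

Put the spatula and the scraper from the sloping draining rack away in the flat tray, each in the compartment shaped for it: push the handle's butt against the sprung end stop to make room, then lay the tool down so that it lies flat on the compartment floor, held lengthwise between the stop and the far end wall. Lay them in rather than dropping them from a height, let go of both, and leave the bottle and the beaker where they stand.

Things in the scene. Friction and masses are not known exactly. Their poses are not given: they have to be found in the camera images.
- rack: White wire draining rack, 176 mm wide (y), sloping 30 deg (0.52 rad), low end at rack -x (to the right). Origin on the bench; the tools' origins lie 75 mm above it, 42 mm to either side (either order). 6 mm cross bars along y carry the tools 40 mm downhill and 34 mm uphill of their origins (along the slope), open between. A bar 9 mm high over the slope stops the butts. z up.
- spatula: Longer, narrower hand tool, 170 mm, flat underside, about 0.08 kg. Origin on the underside, centre line, 55 mm from the handle's butt; x runs from butt to blade, z out of its upper side. Wooden handle x = -55..45 mm, 18 mm wide, 14 mm thick; steel blade x = 45..115 mm, 28 mm wide, 4 mm thick (9 mm at its first 20 mm).
- scraper: Shorter hand tool with the broad blade, 130 mm, flat underside, about 0.08 kg. Origin and axes as for the spatula (55 mm from the butt). Wooden handle x = -55..34 mm, 18 mm wide, 14 mm thick; steel blade x = 34..75 mm, 50 mm wide, 4 mm thick (9 mm at its first 20 mm).
- long_insert: Grey insert with the long narrow compartment, for the spatula, in the aluminium tray; the other lies 84 mm beside it, either side. Origin on its underside, below the put-away spatula's origin; x from stop to end wall, z up. Floor at z = 5 mm. End wall's inner face x = 115 mm. Guide walls 10 mm over the floor: 23 mm apart at x = -48..-24, 33 apart at 68..115; sides open between for fingers.
- wide_insert: Grey insert with the short wide compartment, for the scraper. Axes, floor, handle guide walls and stop as the long insert; end wall's inner face at x = 75 mm, blade guide walls 55 mm apart at x = 46..75 mm.
- long_stop (a joint): Travel (m) of the long insert's sprung steel end stop towards insert -x: 0 free, at most 0.012. About 4 N starts it, 10 N pushes it fully back. With the tool put away it is held at 0.006.
- long_stop_face (a point): Centre of the face of the long insert's stop that meets the butt, 17 mm wide, from 1 to 20 mm above the floor; free, it stands at insert x = -49 mm. 15 mm above the insert's origin.
- wide_stop (a joint): The same for the wide insert's stop.
- wide_stop_face (a point): The same for the wide insert's stop.
- bottle: Bystander: amber reagent bottle, 64 mm diameter, 125 mm high, origin under its centre.
- beaker: Bystander: white plastic beaker, 68 mm diameter, 75 mm high, origin under its centre.
Mind the look-alikes: they are no part of the job. Leave any orange or yellow look-alike of the spatula alone.

How it is judged:
By the outcome, as a careful person would: the job done as asked, in the order asked, and still so for the second after the job is handed in, with the robot touching nothing.
It also fails if it takes over 62 s, if anything falls off the work surface, if the arm or the gripper's body presses on something with over 40 N, if the wrist force passes 120 N, or if a joint passes its speed limit or range.

## Working session

There is one attempt and no reset: what is moved stays moved. The work goes in short steps, each a Python script; the robot and the scene stay as the last script left them, time stands still between calls to the robot, and variables do not carry over. Pictures are saved under pics/ and viewed, about 8 in all and at most 12, crops included, and the job is handed in when it is done.

```bash
ls; mkdir -p pics
python3 - <<'E'
from bench import manip as m
import cv2, numpy as np
ims=[]
for c in ["scene","top"]:
    im,d=m.grab_frame(c); cv2.imwrite(f"pics/{c}0.png",im[:,:,::-1]); np.save(f"pics/{c}0.npy",d)
    k=m.get_calibration(c); print(c,k)
    for n in ["rack","spatula","scraper","long_insert","wide_insert","long_stop_face","wide_stop_face","bottle","beaker"]:
        print(n,[(np.round(q["at"],3).tolist(),round(q["confidence"],2)) for q in m.look_for(c,n)][:4])
print(m.current_time())
E
```

```text
pics
scene {'camera_matrix': array([[379.74526787,   0.        , 282.6550121 ],
       [  0.        , 379.74526787, 206.51358824],
       [  0.        ,   0.        ,   1.        ]]), 'k1': -0.051482786418045504, 'R': array([[-0.82161357,  0.56961425, -0.02215269],
       [ 0.3950781 ,  0.54098726, -0.74245948],
       [-0.41093118, -0.61876683, -0.66952459]]), 't': array([ 0.53631531, -0.08437675,  0.96630508])}
rack [([0.56, -0.224, 0.056], 0.96)]
spatula [([0.566, -0.046, 0.014], 0.88), ([0.554, -0.462, 0.01], 0.79), ([0.592, -0.252, 0.112], 0.62), ([0.339, -0.37, 0.01], 0.6)]
scraper [([0.515, -0.258, 0.102], 0.76)]
long_insert [([0.548, 0.246, 0.01], 0.68), ([0.516, -0.255, 0.102], 0.42)]
wide_insert [([0.622, 0.203, 0.006], 0.81)]
long_stop_face [([0.536, 0.192, 0.026], 0.7)]
wide_stop_face [([0.62, 0.171, 0.031], 0.64)]
bottle [([0.76, -0.059, 0.08], 0.82)]
beaker [([0.772, -0.193, 0.048], 0.88)]
top {'camera_matrix': array([[503.02737562,   0.        , 281.4404075 ],
       [  0.        , 503.02737562, 204.96148616],
       [  0.        ,   0.        ,   1.        ]]), 'k1': -0.15126593208186923, 'R': array([[-0.01414376, -0.99980489, -0.01378871],
       [-0.99530688,  0.0153977 , -0.09553594],
       [ 0.09572962,  0.01237276, -0.99533048]]), 't': array([-0.10924991,  0.55958936,  1.38994766])}
rack [([0.551, -0.259, 0.065], 0.56)]
spatula [([0.338, -0.392, 0.008], 0.95), ([0.55, -0.45, 0.009], 0.74), ([0.533, 0.191, 0.028], 0.73), ([0.588, -0.244, 0.112], 0.71)]
scraper [([0.506, -0.25, 0.106], 0.89)]
long_insert [([0.552, 0.263, 0.008], 0.55)]
wide_insert [([0.63, 0.237, 0.01], 0.59)]
long_stop_face []
wide_stop_face [([0.61, 0.167, 0.032], 0.58)]
bottle [([0.736, -0.077, 0.087], 0.71), ([0.585, -0.24, 0.11], 0.27)]
beaker []
1.0
```

View pics/top0.png

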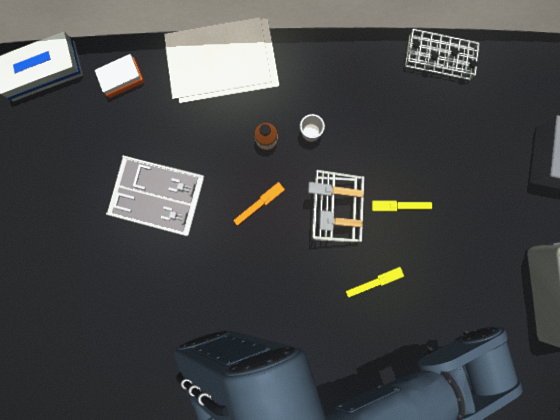

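View pics/scene0.png

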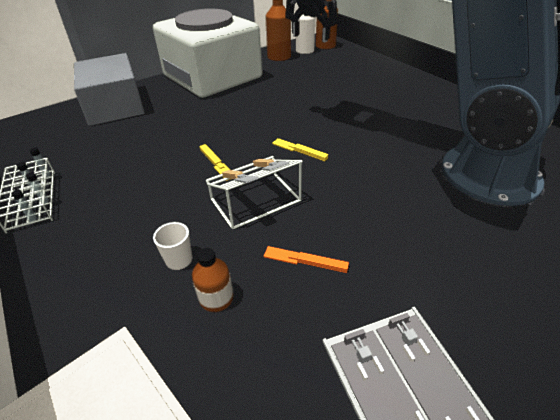

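Top view: the rack is at (338,207) with two wooden-handled tools in it, at rows 190 and 222, butts to the right (-y). The tray is at (155,195), turned about -13°, with its stops on the right. Look-alikes that could be taken for the spatula are orange at (260,203) and yellow at (402,206) and (375,282). I'll take a close wrist look at the rack to check the choice.

```bash
cat > h.py <<'E'
from bench import manip as m
import cv2, numpy as np
def rot(yaw,pitch=0.,s=1):
    """tool pose for an object whose x axis has heading yaw and is pitched up by pitch; jaws across it (s=+-1)"""
    ux=np.array([np.cos(yaw)*np.cos(pitch),np.sin(yaw)*np.cos(pitch),np.sin(pitch)])
    uy=np.array([-np.sin(yaw),np.cos(yaw),0]); uz=np.cross(ux,uy)
    tx,ty=-uz,s*uy
    return np.c_[tx,ty,np.cross(tx,ty)], np.c_[ux,uy,uz]
def snap(cam,name):
    k=m.get_calibration(cam); im,d=m.grab_frame(cam)
    cv2.imwrite(f"pics/{name}.png",im[:,:,::-1]); np.savez(f"pics/{name}.npz",d=d,im=im,**k); return im,d,k
def w2p(k,X):
    c=np.atleast_2d(X)@k["R"].T+k["t"]; s=c[:,:2]/c[:,2:]
    s=s*(1+float(k["k1"])*(s**2).sum(1,keepdims=True)); K=k["camera_matrix"]
    return s*[K[0,0],K[1,1]]+K[:2,2]
def p2w(k,uv,depth=None,z=None):
    uv=np.atleast_2d(uv).astype(float)
    s=cv2.undistortPoints(uv[:,None],k["camera_matrix"],np.array([float(k["k1"]),0,0,0]))[:,0]
    ray=np.c_[s,np.ones(len(s))]
    if z is None: return (ray*np.reshape(depth,(-1,1))-k["t"])@k["R"]
    d=ray@k["R"]; o=-k["R"].T@k["t"]; return o+d*((z-o[2])/d[:,2])[:,None]
E
python3 - <<'E'
from h import *
print(np.round(m.current_tcp_rot(),2).tolist())
R=m.current_tcp_rot();p=m.current_ee_pos();k=m.get_calibration("wrist")
c=-k["R"].T@k["t"]; print("cam in tcp",np.round(R.T@(c-p),3),np.round(k["R"]@R,2).tolist(),k["camera_matrix"][0,0])
for s in (1,-1):
  for pos in ([.55,-.25,.33],[.59,.22,.3]): print(s,m.inverse_kinematics(pos,rot(np.pi/2,0,s)[0]))
E
```

```text
[[0.0, 0.37, -0.93], [-0.0, -0.93, -0.37], [-1.0, 0.0, 0.0]]
cam in tcp [-0.141  0.    -0.079] [[0.0, 1.0, 0.0], [-0.31, -0.0, 0.95], [0.95, -0.0, 0.31]] 305.8154199520517
1 [-5.03671036e-01  3.75210030e-01  1.37269988e+00 -4.44089210e-16
  1.39368275e+00  2.63792162e+00]
1 [ 2.82997908e-01  4.43649622e-01  1.34395755e+00 -4.44089210e-16
  1.35398549e+00 -2.85859475e+00]
-1 [-5.03671036e-01  3.75210030e-01  1.37269988e+00 -4.44089210e-16
  1.39368275e+00 -5.03671036e-01]
-1 [ 2.82997908e-01  4.43649622e-01  1.34395755e+00 -4.44089210e-16
  1.35398549e+00  2.82997908e-01]
```

```bash
cat > s1.py <<'E'
from h import *
t0=m.current_time()
R,_=rot(np.pi/2-0.2,0,-1)
m.move_ptp([.58,.23,.24],R); print(m.current_time()-t0); m.dwell(.2); snap("wrist","tray")
for n in ["long_insert","wide_insert","long_stop_face","wide_stop_face"]:
    print(n,[(np.round(q["at"],3).tolist(),round(q["confidence"],2)) for q in m.look_for("wrist",n)][:3])
R,_=rot(np.pi/2,0,-1)
m.move_ptp([.55,-.24,.27],R); print(m.current_time()-t0); m.dwell(.2); snap("wrist","rack")
for n in ["spatula","scraper","rack"]:
    print(n,[(np.round(q["at"],3).tolist(),round(q["confidence"],2)) for q in m.look_for("wrist",n)][:3])
print(m.current_time())
E
python3 s1.py
```

```text
2.925
long_insert []
wide_insert [([0.636, 0.251, 0.012], 0.93)]
long_stop_face [([0.534, 0.19, 0.032], 0.78)]
wide_stop_face [([0.621, 0.175, 0.031], 0.65)]
5.1
spatula [([0.586, -0.239, 0.111], 0.86), ([0.327, -0.355, 0.012], 0.68), ([0.556, -0.439, 0.009], 0.66)]
scraper [([0.504, -0.246, 0.1], 0.58), ([0.787, -0.206, 0.05], 0.4)]
rack []
6.5
```

View pics/tray.png

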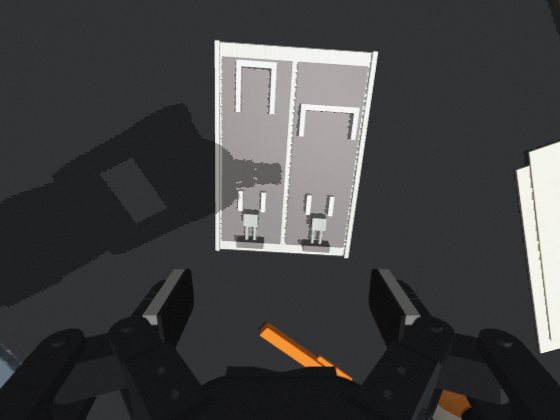

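View pics/rack.png

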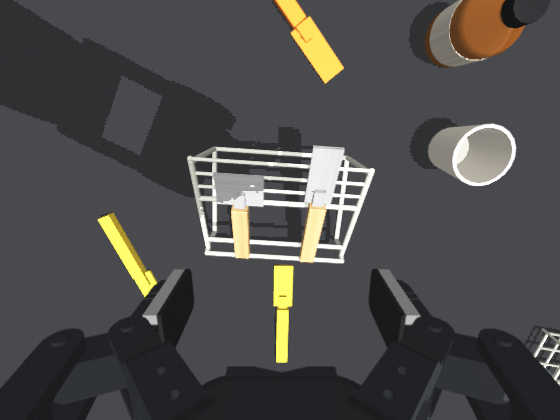

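The tray picture shows the long insert on the left (end wall at (256,63), stop at (250,220)) and the wide insert on the right (end wall at (330,106), stop at (319,225)). The rack picture shows the scraper with the broad blade on the left at (240,205). The spatula, with a wooden handle and steel blade, is on the right at (318,205). The yellow and orange ones are look-alikes.

```bash
cat > s2.py <<'E'
from h import *
# tools
k=np.load("pics/rack.npz"); im,d=k["im"],k["d"]; hsv=cv2.cvtColor(im,cv2.COLOR_RGB2HSV)
vv,uu=np.mgrid[:420,:560]
for n,(u0,u1) in dict(scraper=(215,265),spatula=(295,335)).items():
    M=(hsv[...,0]>8)&(hsv[...,0]<22)&(hsv[...,1]>60)&(hsv[...,2]>120)&(uu>u0)&(uu<u1)&(vv>190)&(vv<265)&(d>0)
    M=cv2.erode(M.astype(np.uint8),np.ones((3,3)))>0
    P=p2w(k,np.c_[uu[M],vv[M]],depth=d[M]); 
    P=P[np.abs(P[:,2]-np.median(P[:,2]))<.04]
    c=P.mean(0); U,S,V=np.linalg.svd(P-c,full_matrices=False); a=V[0]*np.sign(V[0][1]); nn=V[2]*np.sign(V[2][2])
    s=(P-c)@a; w=(P-c)@np.cross(a,nn)
    print(n,len(P),"c",np.round(c,4),"axis",np.round(a,3),"yaw",np.arctan2(a[1],a[0]),"pitch",np.arcsin(a[2]),"n",np.round(nn,3),"s",np.percentile(s,[0.5,99.5]),"w",np.percentile(w,[1,99]),"res",S[2]/len(P)**.5)
k=np.load("pics/tray.npz"); im,d=k["im"],k["d"]
for u,v in [(255,140),(340,160),(255,90),(320,190),(256,63),(330,107),(239,90),(272,90),(319,224),(250,220),(219,150),(180,300),(460,150)]:
    q=np.median(d[v-1:v+2,u-1:u+2]); print((u,v),np.round(p2w(k,[[u,v]],depth=q)[0],4))
E
python3 s2.py
```

```text
scraper 12 c [ 0.5076 -0.2594  0.099 ] axis [-0.998  0.044  0.055] yaw 3.0980125108583865 pitch 0.054590882749497034 n [0.068 0.787 0.614] s [-0.00525097  0.01077731] w [-0.00130915  0.0029515 ] res 0.0003174066110075159
spatula 5 c [ 0.5799 -0.254   0.1041] axis [-0.079  0.405 -0.911] yaw 1.764232236458855 pitch -1.1453331892325331 n [-0.79   0.531  0.305] s [-0.00236235  0.00291409] w [-0.0006529   0.00055896] res 0.00019755513458890098
(255, 140) [0.5584 0.2821 0.01  ]
(340, 160) [0.6539 0.2385 0.0098]
(255, 90) [0.5709 0.3359 0.0099]
(320, 190) [0.6242 0.2063 0.0094]
(256, 63) [0.5787 0.3611 0.0198]
(330, 107) [0.6497 0.3011 0.0198]
(239, 90) [0.5542 0.3386 0.0193]
(272, 90) [0.5899 0.3314 0.0196]
(319, 224) [0.6145 0.1698 0.0297]
(250, 220) [0.5329 0.1919 0.0301]
(219, 150) [0.5129 0.2791 0.007 ]
(180, 300) [0.5381 0.2415 0.2698]
(460, 150) [ 0.8023  0.2188 -0.0019]
```

```bash
cat > s3.py <<'E'
from h import *
from scipy.optimize import least_squares
import json
k=np.load("pics/tray.npz"); im,d=k["im"],k["d"]; vv,uu=np.mgrid[:420,:560]
M=(d>0)&(uu>222)&(uu<372)&(vv>50)&(vv<245)
P=p2w(k,np.c_[uu[M],vv[M]],depth=d[M]); uv=np.c_[uu[M],vv[M]]
g=(P[:,2]>.0165)&(P[:,2]<.0225); P=P[g]
def rects(end,hw,b0,t):
    return [(-.048,-.024,.0115,.0115+t),(-.048,-.024,-.0115-t,-.0115),(b0,end,hw,hw+t),(b0,end,-hw-t,-hw),(end,end+t,-hw-t,hw+t)]
def dist(q,rs):
    o=[]
    for a,b,c,e in rs: o.append(np.hypot(np.maximum(0,np.maximum(a-q[:,0],q[:,0]-b)),np.maximum(0,np.maximum(c-q[:,1],q[:,1]-e))))
    return np.min(o,0)
def loc(p,P):
    c,s=np.cos(p[2]),np.sin(p[2]); e=P[:,:2]-p[:2]; return np.c_[e@[c,s],e@[-s,c]]
out={}
for n,p0,rs in [("long",[.55,.245,1.36],rects(.115,.0165,.068,.0045)),("wide",[.632,.23,1.36],rects(.075,.0275,.046,.0045))]:
    q=loc(p0,P); S=P[(abs(q[:,1])<.037)&(q[:,0]>-.06)&(q[:,0]<.128)]
    # hold the band to the rectangles; the rectangle outlines also have to be covered by points
    tx=np.vstack([[((b-a)*i+a,(e-c)*j+c) for i in np.linspace(0,1,12) for j in (.2,.5,.8)] if b-a>e-c else [((b-a)*i+a,(e-c)*j+c) for i in (.2,.5,.8) for j in np.linspace(0,1,12)] for a,b,c,e in rs])
    from scipy.spatial import cKDTree
    T=cKDTree(S[:,:2])
    def f(p):
        c,s=np.cos(p[2]),np.sin(p[2]); W=tx@np.array([[c,s],[-s,c]])+p[:2]
        return np.r_[dist(loc(p,S),rs),T.query(W)[0]]*1e3
    r=least_squares(f,p0,loss="soft_l1",x_scale=[.001,.001,.01],diff_step=1e-4)
    print(n,len(S),np.round(r.x,4),"med res mm",np.median(abs(r.fun)),"p90",np.percentile(abs(r.fun),90)); out[n]=r.x.tolist()
json.dump(out,open("ins.json","w"))
a,b=np.array(out["long"]),np.array(out["wide"]); c,s=np.cos(a[2]),np.sin(a[2]); e=b[:2]-a[:2]; print("offset",e@[c,s],e@[-s,c])
big=cv2.resize(im[40:260,205:385,::-1],None,fx=2.7,fy=2.7,interpolation=cv2.INTER_CUBIC)
for n,rs in [("long",rects(.115,.0165,.068,.0045)),("wide",rects(.075,.0275,.046,.0045))]:
    p=out[n]; c,s=np.cos(p[2]),np.sin(p[2])
    for x0,x1,y0,y1 in rs:
        Q=np.array([[x0,y0],[x1,y0],[x1,y1],[x0,y1]])@np.array([[c,s],[-s,c]])+p[:2]
        px=(w2p(k,np.c_[Q,np.full(4,.02)])-[205,40]+.5)*2.7
        cv2.polylines(big,[px.astype(np.int32)],True,(0,0,255),1)
# rack crop alongside
k=np.load("pics/rack.npz"); im=k["im"]
rk=cv2.resize(im[140:270,185:375,::-1],None,fx=1.6,fy=1.6,interpolation=cv2.INTER_CUBIC)
H=np.zeros((max(big.shape[0],rk.shape[0]),big.shape[1]+rk.shape[1],3),np.uint8); H[:big.shape[0],:big.shape[1]]=big; H[:rk.shape[0],big.shape[1]:]=rk
cv2.imwrite("pics/fit.png",H); print(H.shape)
hsv=cv2.cvtColor(im,cv2.COLOR_RGB2HSV); d=k["d"]
for u,v in [(241,230),(313,235),(240,190),(325,170)]:
    print((u,v),hsv[v,u],np.round(p2w(k,[[u,v]],depth=d[v,u])[0],4))
E
python3 s3.py
```

```text
long 886 [0.5476 0.247  1.3056] med res mm 0.0 p90 0.5321610840461259
wide 785 [0.6286 0.2252 1.3062] med res mm 0.0 p90 0.5615832601918984
offset 0.00012676161638046316 -0.08389597154847737
(594, 790, 3)
(241, 230) [ 23  89 253] [ 0.5493 -0.1603  0.4112]
(313, 235) [ 26  73 254] [ 0.5858 -0.294   0.0872]
(240, 190) [ 60   2 158] [ 0.5071 -0.2367  0.1051]
(325, 170) [ 60   2 240] [ 0.5912 -0.213   0.1216]
```

View pics/fit.png

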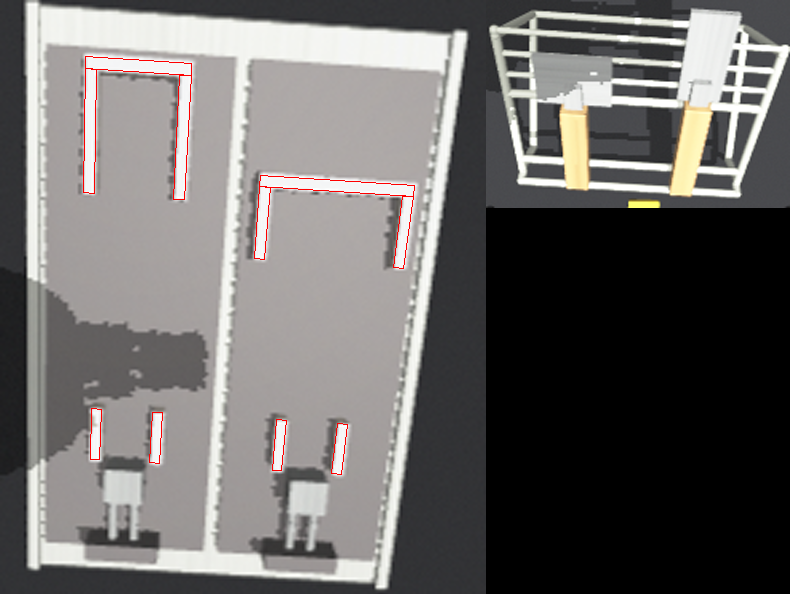

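The overlay matches the walls to under 1 mm, and the measured insert offset of 83.9 mm agrees with the given 84. In the crop the right tool is the spatula (narrow blade) and the left one is the scraper (broad blade). Next I'll get the tool poses.

```bash
sed -i 's/hsv\[...,0\]<22)/hsv[...,0]<32)/; s/,1\]>60/,1]>45/' s2.py; python3 s2.py | head -2
python3 - <<'E'
from h import *
k=np.load("pics/rack.npz"); d=k["d"]; im=k["im"]
# rack bars side points & lows, for slope/yaw: top rails ends
for u,v in [(241,215),(241,225),(242,240),(242,250),(314,215),(312,230),(310,245),(308,255),(313,160),(325,160),(337,160),(311,190),(331,190),(220,190),(258,190)]:
    q=d[v-1:v+2,u-1:u+2]; print((u,v),np.round(p2w(k,[[u,v]],depth=np.median(q))[0],4))
E
```

```text
scraper 670 c [ 0.5028 -0.2925  0.0844] axis [0.063 0.871 0.488] yaw 1.498429798813492 pitch 0.5097418512438828 n [-0.003 -0.489  0.872] s [-0.04942087  0.03711805] w [-0.00833548  0.00787551] res 0.0008729984409892675
spatula 736 c [ 0.5843 -0.2932  0.0872] axis [0.057 0.868 0.493] yaw 1.5050261633112465 pitch 0.5155981158466244 n [-0.037 -0.492  0.87 ] s [-0.05530688  0.04238105] w [-0.00763496  0.00818355] res 0.0006900056146860446
(241, 215) [ 0.5063 -0.2655  0.1003]
(241, 225) [ 0.5047 -0.2801  0.092 ]
(242, 240) [ 0.5031 -0.3045  0.0774]
(242, 250) [ 0.5012 -0.322   0.0679]
(314, 215) [ 0.5842 -0.2642  0.104 ]
(312, 230) [ 0.5841 -0.2865  0.0908]
(310, 245) [ 0.5838 -0.3112  0.0769]
(308, 255) [ 0.5828 -0.3291  0.067 ]
(313, 160) [ 0.5788 -0.2026  0.1277]
(325, 160) [ 0.5898 -0.2025  0.1283]
(337, 160) [ 0.6009 -0.2025  0.1281]
(311, 190) [ 0.5798 -0.2359  0.1084]
(331, 190) [ 0.6    -0.2357  0.1093]
(220, 190) [ 0.4863 -0.237   0.1042]
(258, 190) [ 0.5257 -0.2364  0.1064]
```

```bash
cat >> h.py <<'E'
import json
GX,CL=.010,.002   # grip at tool x, TCP this far above the underside
TOOLS=dict(spatula=dict(o=[.584,-.2876,.0743],yaw=1.508,pitch=.52,L=.170,ins="long"),
           scraper=dict(o=[.503,-.2817,.0744],yaw=1.503,pitch=.52,L=.130,ins="wide"))
INS=json.load(open("ins.json"))
def tcp(o,yaw,pitch):
    R,T=rot(yaw,pitch,-1); return np.asarray(o)+T@[GX,0,CL],R,T
def pick(n):
    t=TOOLS[n]; p,R,T=tcp(t["o"],t["yaw"],t["pitch"]); nz=T[:,2]
    m.set_gripper(.55)
    m.move_ptp(p+.07*nz,R); m.move_l(p,max_speed=.1)
    m.set_gripper(0,60); print("width mm",85*m.current_grip_width(),"F",np.round(m.current_force(),1))
    m.move_l(p+.06*nz,max_speed=.12); print("lifted mm",85*m.current_grip_width(),"t",m.current_time())
def pose(n,xb,zb,pitch):
    """TCP pose with the butt's lower edge at insert x = xb, zb above the floor"""
    x,y,yaw=INS[TOOLS[n]["ins"]]; u=np.array([np.cos(yaw),np.sin(yaw),0])
    o=np.array([x,y,.010+zb])+u*xb+.055*(u*np.cos(pitch)+np.array([0,0,np.sin(pitch)]))
    p,R,T=tcp(o,yaw,pitch); return p,R,u
E
python3 - <<'E'
from h import *
pick("spatula")
p,R,u=pose("spatula",-.044,.08,.12); m.move_ptp(p,R); m.dwell(.2)
print(m.current_time(),np.round(m.current_force(),1),np.abs(m.current_ee_pos()-p).max())
im,d,k=snap("wrist","held1")
# expected outline of blade/handle
o=p-R@[0,0,0]; _,T=rot(INS["long"][2],.12,-1); o=p-T@[GX,0,CL]
for a,b,w,h in [(-.055,.045,.009,.014),(.045,.115,.014,.004)]:
    Q=o+np.array([[a,-w,h],[b,-w,h],[b,w,h],[a,w,h]])@T.T
    im=cv2.polylines(im.copy(),[w2p(k,Q).astype(np.int32)],True,(255,0,0),1)
    if w==.014:
        px=w2p(k,Q).mean(0).astype(int); print(px,"blade centre exp",Q.mean(0),"meas",p2w(k,[px],depth=d[px[1],px[0]])[0])
cv2.imwrite("pics/held1o.png",im[:,:,::-1])
E
```

```text
width mm 16.58519277770788 F [-0.1 -2.4  4.4]
lifted mm 16.126641155121 t 9.5167
11.8167 [-0.3 -0.1 -0.7] 0.0005080113961264399
[281 124] blade centre exp [0.57105475 0.33345366 0.11013238] meas [0.57164781 0.33665414 0.10956168]
```

View pics/held1o.png

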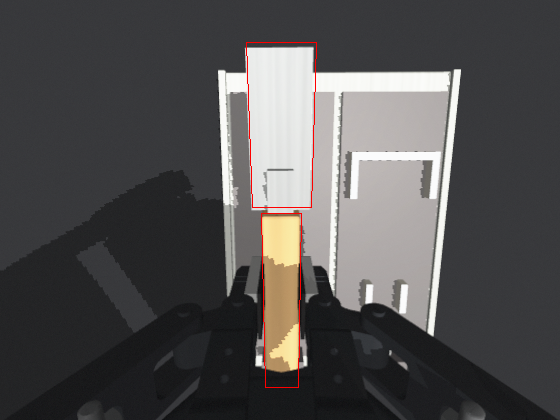

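The held spatula matches the predicted outline: tip at row 47 against a predicted 43, about 2 mm. So I'll place it, finding the stop by contact.

```bash
cat >> h.py <<'E'
def place(n,pitch=.12,zb=.003):
    p,R,u=pose(n,-.043,.05,pitch); m.move_ptp(p,R); m.dwell(.1)
    m.move_l(pose(n,-.043,zb,pitch)[0],max_speed=.1); m.dwell(.1)
    f0=m.current_force(); xb=-.043; print("f0",np.round(f0,1),m.current_time())
    while xb>-.056:
        xb-=.001; m.move_l(pose(n,xb,zb,pitch)[0],max_speed=.03); f=(m.current_force()-f0)
        if f@u>2.5: break
    print("contact xb",xb,"f",np.round(f,1),f@u,m.current_time())
    if f@u<=2.5: return False
    xb-=.009; m.move_l(pose(n,xb,zb,pitch)[0],max_speed=.03); m.dwell(.1); print("push",(m.current_force()-f0)@u)
    p,R,u=pose(n,xb,.003,0.); m.move_l(p,R,max_speed=.03); m.dwell(.1); f1=m.current_force(); print("level",np.round(f1-f0,1))
    z=.003
    while z>-.002:
        z-=.0007; m.move_l(pose(n,xb,z,0.)[0],max_speed=.03); f=m.current_force()-f1
        if f[2]>4: break
    print("floor z",z,np.round(f,1),"u",(m.current_force()-f0)@u,m.current_time()); return xb,z
E
python3 - <<'E'
from h import *
r=place("spatula"); print(r)
im,d,k=snap("wrist","laid1")
cv2.imwrite("pics/laid1s.png",im[:,:,::-1])
E
```

```text
f0 [-0.2  0.6 -1.2] 12.9333
contact xb -0.048 f [ 0.7  4.3 -0.7] 4.324487981243148 14.1833
push 8.50596031950923
level [ 1.3  6.8 -0. ]
floor z -0.0005000000000000001 [-3.2 -1.6 11.5] u 4.534871625721379 16.4917
(-0.057, -0.0005000000000000001)
```

View pics/laid1s.png

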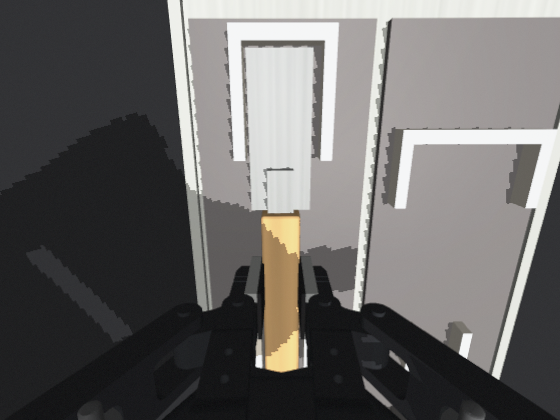

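The spatula is between its guide walls, with its tip at row 47 and about 3 mm short of the end wall. I'll release it and fetch the scraper.

Run:
```python
from h import *
m.set_gripper(.4); m.dwell(.2)
p=m.current_ee_pos(); m.move_l(p+[0,0,.12],max_speed=.15)
im,d,k=snap("wrist","rel1"); im=im.copy()
x,y,yaw=INS["long"]; _,T=rot(yaw,0)
for s in (-.03,.0,.03,.06,.075,.09,.11):
    P=np.array([x,y,.014])+T@[s,0,0]+[0,0,.010 if s<.045 else 0]; px=w2p(k,P)[0].astype(int)
    print(s,px,np.round((p2w(k,[px],depth=d[px[1],px[0]])[0]-[x,y,.010])@T*1e3,1) if (0<=px).all() and px[1]<420 else "out")
cv2.imwrite("pics/rel1s.png",im[:,:,::-1])
pick("scraper")
p,R,u=pose("scraper",-.044,.08,.12); m.move_ptp(p,R); m.dwell(.2)
im,d,k=snap("wrist","held2"); im=im.copy()
_,T=rot(INS["wide"][2],.12,-1); o=p-T@[GX,0,CL]
for a,b,w,h in [(-.055,.034,.009,.014),(.034,.075,.025,.004)]:
    Q=o+np.array([[a,-w,h],[b,-w,h],[b,w,h],[a,w,h]])@T.T
    cv2.polylines(im,[w2p(k,Q).astype(np.int32)],True,(255,0,0),1)
cv2.imwrite("pics/held2o.png",im[:,:,::-1])
print(m.current_time())
a=cv2.imread("pics/rel1s.png"); b=cv2.imread("pics/held2o.png")
cv2.imwrite("pics/two.png",cv2.resize(np.hstack([a[:,100:460],b[:,100:500]]),None,fx=1.04,fy=1.04))
```

```text
-0.03 [282 249] [-30.    0.6  12.8]
0.0 [282 217] [ 0.2  0.6 12.8]
0.03 [282 183] [30.2  0.6 13.7]
0.06 [282 145] [60.7  0.6  9.4]
0.075 [282 126] [75.2  0.6  3.6]
0.09 [282 106] [90.6  0.6  4.2]
0.11 [282  79] [110.3   0.6   4.6]
width mm 16.39620988080195 F [-0.5 -2.6  5.1]
lifted mm 16.336564014911023 t 22.2833
24.5917
```

View pics/two.png

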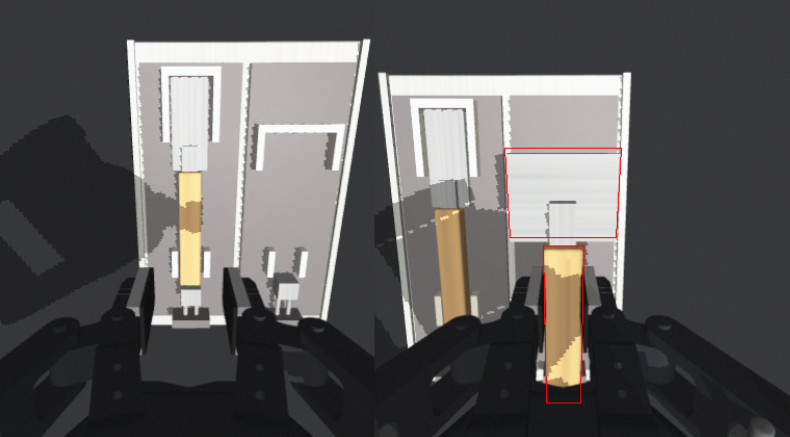

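Left: the spatula lies flat, with its top at 13–14 mm and 4 mm over the floor, and its butt on the stop. Right: the scraper is held as predicted (about 2 mm short lengthwise, centred laterally). Now I'll place it.

Run:
```python
from h import *
r=place("scraper"); print(r)
im,d,k=snap("wrist","laid2")
cv2.imwrite("pics/laid2s.png",im[:,:,::-1])
```

```text
f0 [-0.1 -0.2 -1.1] 25.6583
contact xb -0.047 f [ 0.6  4.8 -0.7] 4.8500936856819115 26.6583
push 8.266824157840023
level [ 2.3  7.5 -1.3]
floor z 0.0015999999999999999 [-2.8 -0.2  4.2] u 6.859150206139624 28.2167
(-0.056, 0.0015999999999999999)
```

View pics/laid2s.png

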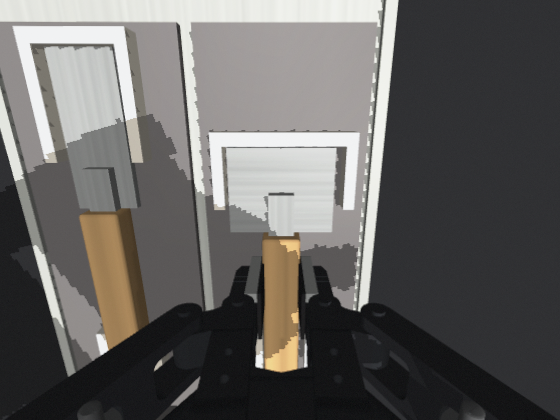

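The scraper made contact at 1.6 mm, earlier than the spatula, so I'll check the blade's pose by depth before releasing.

Run:
```python
from h import *
x,y,yaw=INS["wide"]; _,T=rot(yaw,0)
def ins(k,d,M):
    vv,uu=np.nonzero(M); return (p2w(k,np.c_[uu,vv],depth=d[M])-[x,y,.010])@T*1e3
k=np.load("pics/laid2.npz"); d=k["d"]; R0=k
def show(k,d,uvs):
    for u,v in uvs: print((u,v),np.round((p2w(k,[[u,v]],depth=d[v,u])[0]-[x,y,.010])@T*1e3,1))
show(k,d,[(240,150),(282,150),(325,150),(240,165),(325,165),(282,180),(240,215),(240,228),(325,228),(325,215),(282,140),(217,180),(350,180),(282,250),(282,300),(205+160,300),(300,60),(229,200),(335,200)])
for v in (160,200,225):
    P=(p2w(k,np.c_[np.arange(205,365),np.full(160,v)],depth=d[v,205:365])-[x,y,.010])@T*1e3
    g=(P[:,2]>2.5)&(P[:,2]<8); print(v,P[g][[0,-1]].round(1).tolist())
P=(p2w(k,np.c_[np.full(30,260),np.arange(130,160)],depth=d[130:160,260])-[x,y,.010])@T*1e3; print(P[:,[0,2]].round(1).tolist())
```

```text
(240, 150) [72.4 19.3  4.5]
(282, 150) [72.4  0.1  5.4]
(325, 150) [ 72.3 -19.4   4.7]
(240, 165) [65.5 19.6  4.4]
(325, 165) [ 65.5 -19.7   4.7]
(282, 180) [58.5  0.1  4.9]
(240, 215) [41.3 20.5  5.2]
(240, 228) [34.7 20.7  5.5]
(325, 228) [ 34.2 -21.2   4.3]
(325, 215) [ 41.1 -20.8   4.5]
(282, 140) [77.3  0.2 11.1]
(217, 180) [59.6 29.5  9.7]
(350, 180) [ 59.4 -30.7   9.2]
(282, 250) [27.5  0.2 15.3]
(282, 300) [ 0.4  0.1 15.3]
(365, 300) [-11.2 -46.3  -1.8]
(300, 60) [110.   -7.6   0.2]
(229, 200) [48.8 25.4  5. ]
(335, 200) [ 47.4 -26.1  -0. ]
160 [[68.3, 27.1, 7.6], [68.1, -27.9, 6.9]]
200 [[49.1, 27.2, 6.0], [49.5, -28.0, 7.6]]
225 [[36.1, 25.6, 5.0], [36.4, -23.8, 5.8]]
[[81.0, 0.7], [80.6, 1.9], [88.6, 145.7], [80.1, 9.0], [79.7, 9.2], [79.3, 9.0], [79.0, 10.6], [78.6, 10.6], [78.1, 10.4], [77.6, 9.6], [77.2, 9.4], [76.8, 10.1], [76.4, 9.6], [75.9, 9.4], [75.5, 9.6], [75.0, 9.0], [74.7, 10.1], [73.6, 4.1], [73.1, 3.5], [72.8, 4.5], [72.5, 5.7], [71.9, 4.1], [71.4, 4.3], [70.9, 4.0], [70.6, 5.2], [70.1, 4.3], [69.7, 5.1], [69.2, 4.8], [68.8, 5.1], [68.2, 4.2]]
```

The blade is level and about 1 mm above the floor, inside all the walls. I'll lower it a little more under force control, then release.

Run:
```python
from h import *
xb,z=-.056,.0016; f1=m.current_force(); print(np.round(f1,1))
while z>-.001:
    z-=.0006; m.move_l(pose("scraper",xb,z,0.)[0],max_speed=.03); f=m.current_force()-f1
    if f[2]>9: break
print("z",z,np.round(f,1))
m.set_gripper(.4); m.dwell(.2)
p=m.current_ee_pos(); m.move_l(p+[-.035,0,.15],max_speed=.15); m.dwell(.1)
im,d,k=snap("wrist","fin"); im=im.copy()
for n,L in (("long",.115),("wide",.075)):
    x,y,yaw=INS[n]; _,T=rot(yaw,0)
    for s in (-.052,-.03,.0,.028,.036,.06,.068,L-.004):
      for yy in ((0,) if s<.055 else (-.01,.01)):
        P=np.array([x,y,.014])+T@[s,yy,0]+[0,0,.010 if s<.03 else 0]; px=w2p(k,P)[0].round().astype(int)
        if (px>=0).all() and px[1]<420: print(n,s,yy,px,np.round((p2w(k,[px],depth=d[px[1],px[0]])[0]-[x,y,.010])@T*1e3,1))
    # stop travel: front face edge of stop top (z~20 over floor)
    g=np.mgrid[-.075:-.035:.0005,-.006:.0061:.002].reshape(2,-1).T
    W=np.c_[g,np.full(len(g),.025)]@T.T+[x,y,.005]; px=w2p(k,W).round().astype(int); px=px[(px[:,1]<420)]
    Q=(p2w(k,px,depth=d[px[:,1],px[:,0]])-[x,y,.010])@T*1e3; Q=Q[(Q[:,2]>17.5)&(Q[:,2]<22)]; print(n,"stop top x",Q[:,0].min().round(1) if len(Q) else None,Q[:,0].max().round(1) if len(Q) else None)
print(m.current_time())
for c in ("scene",): snap(c,"scene1"); 
for n in ("bottle","beaker"): print(n,[(np.round(q["at"],3).tolist()) for q in m.look_for("scene",n)][:1])
cv2.imwrite("pics/fins.png",im[:,:,::-1])
```

```text
[0. 8. 2.]
z -0.0013999999999999998 [-4.1 -2.6 11.1]
long -0.052 0 [232 250] [-52.2  -0.1  13.7]
long -0.03 0 [231 229] [-29.8  -0.3  13.8]
long 0.0 0 [229 199] [ 0.2  0.1 13.2]
long 0.028 0 [227 170] [28.   0.3 14.4]
long 0.036 0 [229 159] [37.8 -1.9 13.5]
long 0.06 -0.01 [238 133] [59.9 -9.6  3.4]
long 0.06 0.01 [216 133] [59.9 10.3  4.2]
long 0.068 -0.01 [238 124] [ 67.8 -10.    3.3]
long 0.068 0.01 [216 124] [67.8  9.9  3.3]
long 0.111 -0.01 [236  71] [111.2 -10.5   5.5]
long 0.111 0.01 [212  71] [111.2  10.    5.4]
long stop top x -67.3 -54.5
wide -0.052 0 [316 250] [-52.3   0.4  13.6]
wide -0.03 0 [317 229] [-30.5   0.   12.4]
wide 0.0 0 [318 199] [ 0.1  0.3 13.1]
wide 0.028 0 [320 170] [27.7 -0.5 13.4]
wide 0.036 0 [319 159] [36.8  0.1  7.5]
wide 0.06 -0.01 [331 133] [ 59.7 -10.5   2.8]
wide 0.06 0.01 [309 133] [59.8  9.6  4. ]
wide 0.068 -0.01 [331 124] [ 67.6 -10.1   3. ]
wide 0.068 0.01 [309 124] [67.6  9.7  2.9]
wide 0.071 -0.01 [331 120] [71.1 -9.7  4.7]
wide 0.071 0.01 [309 120] [71.1 10.   4.8]
wide stop top x -71.4 -54.9
31.3583
bottle [[0.759, -0.059, 0.082]]
beaker [[0.776, -0.193, 0.051]]
```

View pics/fins.png

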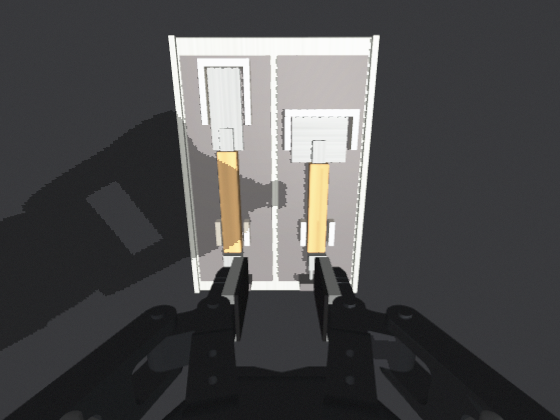

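Both tools lie flat in their compartments, held between the stop at x of about -55 mm (6 mm travel) and the end wall, and the bottle and beaker have not moved.

```bash
python3 -c "
from bench import manip as m
m.sign_off(); print(m.current_time())"
```

```text
the job is handed in; nothing more can be done
the job is handed in; nothing more can be done
```

Both tools are put away and the job is handed in: the spatula is in the long compartment and the scraper in the wide one. For each I pushed the butt back against the sprung stop (about 8.5 N), levelled the tool, lowered it to the floor under force control and let go.

**Last checks:** the last picture, taken at 31.4 s of the 62 s limit, showed:
- **Flat:** both handle tops are about 13–14 mm and the blades about 3–5 mm above the floor.
- **Held:** both stops stand at about -54.5 to -55 mm, or roughly 6 mm of travel.
- **Bystanders:** the networks reported the bottle and the beaker within 4 mm of where they were at the start. The look-alikes were not handled.

**One disagreement:** while lowering the scraper, the force check tripped about 1.6 mm early. Depth showed it about 1 mm above the floor and clear of the walls, so I lowered it further until it was seated before releasing.

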